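# Lift the hot lid off the egg warmer with the lid lifter

### The arm

A 7-joint arm with a two-finger parallel gripper is mounted at the origin on the work surface. World frame = base frame: x ahead of the robot, y to its left, z up, the work surface at z = 0. Lengths are in m, angles in rad, forces in N, time in s.
With the tool pointing down it reaches from about 0.4 to 0.85 m from the base axis. Payload 10.4 kg.
Tool frame: the origin (TCP) lies at the very end of the fingers, on their centre line; the grasp point (between the pads) lies 19 mm behind it; z points along the fingers, y is the direction in which the jaws open and shut (so a half turn about z gives the same grasp; the last joint's range is limited). The gripper opens to 85 mm and grips with 20 to 120 N. Pads are 22 mm wide; open, the fingers measure 114 mm over their backs; the gripper's body (76 mm by 85 mm) begins 54 mm behind the grasp point. The pads swing forward as they close: fully open they stand 13 mm farther back than shut.
Start: joints at [-1.206, 0.332, -0.065, 1.46, 0.022, 1.35, -0.088], TCP at [0.236, 0.579, 0.231] pointing down, gripper open.
Joint ranges: [-2.6, 2.6], [-0.5, 2.12], [-1.47, 1.34], [0.16, 2.42], [-1.27, 4.41], [0.06, 2.06], [-2.6, 2.6]. Speed limits (rad/s): [2.22, 2.22, 2.79, 2.79, 3.14, 3.14, 3.14].

### API

Orientations are given as a unit quaternion [x, y, z, w].
In Python, from workcell import manip gives the robot as it stands.
- The arm moves only by the tool arm_command, never from a script. Its arguments are lists of equal length, an entry for each row: "slide": the shift along the tool's x, y, z in mm, a list of three; "turn": the turn about the tool's z in degrees; "grip": the closure, from 0 (fully open) to 1 (shut). In form: {"slide": [[tx, ty, tz], ...], "turn": [turn, ...], "grip": [grip, ...]}. A call has 1 to 10 rows; each row shifts and turns the commanded pose from where the row before left it, along the tool's axes as they then stand; what a row does not reach is not made up. A row lasts 1/12 s, in which the tool goes at most 41.7 mm and 7.16 degrees, less where a joint would pass 70% of its speed; a pose out of reach is approached as far as the arm can. A call with a gripper value outside its range is refused whole. The fingers move at their own pace and stop on an object; "newtons" is the grip in N (left out, the last holds). Time passes only in rows, so rows that do not move let the fingers close. It gives the time, the measured TCP pose, the force and the opening at its end, in the units of the state.
- manip.get_obs(): the state, without advancing time (a new reading comes with each control period).
- manip.camera(name): name is "side" or "top" or "wrist"; returns the picture (400x640x3 uint8, blue, green, red); there is no depth.
- manip.camera_info(name): a dict with "fx", "fy", "cx", "cy" (pixels), "dist_coeffs" ([k1, k2, p1, p2, k3] as OpenCV has them; the pictures are not rectified), "rvec" (rotation vector, rad) and "tvec" (3), from world to camera coordinates, as OpenCV has them. Camera axes: x right, y down, z forward; pixel columns grow to the right and rows downward; lengths in m; the calibration is good to about 2 mm. A picture is of the moment at which its call begins: read the wrist's pose just before it. camera_info takes no time and is no camera call; for the wrist camera it gives the pose at the moment of the call.
- manip.hand_in(): hands the job in, once; it reports no verdict.
Trained networks look in the newest picture that a camera, given by its name, has taken for a name from the list of things; names that differ only in an ending like _2 or _b are one class to them, and where a whole thing is asked for, a point or a joint stands for the part that bears it (a point fixed in the world has none). Each returns a list of dicts, best first, with "score" (0 to 1); they miss things now and then, are a little off and sometimes report something else, mostly with a low value. They report only what shows in the picture. A call takes as long as a camera call.
- manip.cut_out(target, camera): "pixels" (400x640 bool, what is visible of it).
- manip.tip_of(target, camera): "xyz" ([x, y, z] in m, in the coordinates of the camera as it stood for that picture, good to about 4 mm: a listed point, or the origin of a listed thing).
The state is a dict: "clock": time; "joint_pos": joint angles; "joint_velocities": joint speeds; "tau": joint torques, N m; "position": TCP position; "ee_rot": TCP orientation; "ft_force": force on the tool from outside, world axes, zero at the start; "torque": the same for the moment, N m; "grip_width": opening from 0.0 (shut) to 1.0 (fully open).
Only numpy, scipy, OpenCV 4.12 (cv2) and the standard library are available. Lean on these libraries where they do the work, as an engineer would, in place of code of your own. Each camera call takes 0.05 s, during which the arm holds its last target.

### The job

The egg warmer's lid is hot: take the lid lifter from its rack, hook the lid's loop at the point where the lid hangs level, lift it clear off the pot and, keeping it level, set it down gently in the middle of the rubber bar mat. Then hang the lifter back on its rack. Never touch the lid or the warmer with the gripper or arm, and leave the tankard, bottles and opener where they stand.

Things in the scene. Friction and masses are not known exactly. Their poses are not given: they have to be found in the camera images.
- pot: Egg warmer, fixed: grey round hotplate (190 mm across, 30 high) carrying a shallow open steel pot, outer diameter 156, inner 146, rim 100 mm above the shelf. Origin: centre of the underside, on the shelf; z up. Its place varies; it and the mat may change places.
- lid: Loose red round lid on the pot, about 0.6 kg: plate 160 mm across, 8 thick; below it a tapered plug 8 deep (136 mm wide at the top, 126 at the bottom), 5 mm of play in the pot. Origin: centre of the plate's underside (100 mm above the shelf on the pot, 14 mm when flat on the mat); z up, y along the loop's bar. A hidden weight inside puts its centre of mass off centre along y (see lid_bar).
- lid_bar (a point): Middle of the loop's bar: brass, 8 mm thick, straight along the lid's y for 90 mm, centre line 50 mm above the lid's origin, a leg at each end. The balance point lies anywhere within 26 mm either side of this middle, new each time, found only by trial lifts; the mass centre is about 50 mm below. Hung elsewhere, the lid tips to its heavy side: keep trial lifts to 10 mm until it lifts level, or it slips.
- lifter: Lid lifter, loose, 0.16 kg, hanging upright in the rack. Origin: the hook's seat, where the bar's centre sits when hooked; z up along the handle, x the way the hook's open mouth points, bar along y. The 7 mm round steel hook lies in the x-z plane: lowest point z = -11 mm, back at x = -21 mm for z = 6 to 36, meeting the axis at z = 50. Above it a round heat guard 52 mm across, z = 60 to 66.
- lifter_grip (a point): Grasp point in the wooden handle, 100 mm above the lifter's origin. The handle spans z = 66 to 121 mm of the lifter, 30 mm wide in x and 22 mm thick in y: grip it from above, closing along y.
- lifter_tip (a point): The hook's tip, 17 mm ahead (+x) of the lifter's origin; its top is 8 mm above that origin. To pass under the bar, come from -x with the lifter at least 13 mm below its hooked height, move along +x until the bar is over the seat, then raise; unhook the opposite way.
- rack: Fork rack, fixed: wooden base 120 x 90 x 10 mm, a post at x = +53 to +67 mm, 110 high, two steel rails along x from -38 to +62 mm, 26 mm apart inside, 46 outside, tops 115 mm above the shelf. Open above and at -x. Origin: on the shelf below the hanging place. The lifter hangs with its stem between the rails, guard on them, its hook to +x, its origin 55 mm above the shelf.
- rack_hang (a point): The hanging place: midway between the rails, at the height of their tops, above the rack's origin. The centre of the guard's underside belongs here, within about 25 mm along the rails.
- mat: Square black rubber bar mat, fixed, 230 x 230 x 6 mm. Origin: centre of its underside.
- tankard: Pewter tankard, loose, 92 mm across, 110 mm high, handle to +y. Origin: centre of its underside.
- bottle1: Amber glass dasher bottle, loose, 54 mm across, 165 mm high. Origin: centre of its underside.
- bottle2: The other dasher bottle, the same.
- opener: Bone-handled bottle opener lying flat, loose, about 150 mm long along x, 36 mm wide, 14 mm high. Origin: on its underside near its middle.

How it is judged:
On the way, in this order (a step that is already met when the one before it is completed fails the run):
1. the lid hangs from the lifter, clear of the pot by 30 mm or more, level within 0.12 rad (z of lid in the frame of pot above 0.13 m and angle between lid's own z axis and vertical below 0.12 rad and contact force between lifter and lid above 2 N), for 0.4 s.
2. the lid rests flat in the middle of the mat (horizontal distance between lid and mat below 0.035 m and z of lid in the frame of mat below 0.019 m and angle between lid's own z axis and vertical below 0.06 rad and contact force between lid and mat above 1 N), for 0.2 s.
At the end, for the whole second after the job is handed in: The lid lies flat (within 0.06 rad) and still on the mat, its centre within 35 mm of the mat's centre; the lifter hangs upright (within 0.12 rad) in the rack, guard on the rails, within 30 mm of the hanging place, released (horizontal distance between lid and mat below 0.035 m and z of lid in the frame of mat below 0.019 m and angle between lid's own z axis and vertical below 0.06 rad and linear speed of lid below 0.02 m/s and contact force between lifter and lid below 0.1 N and horizontal distance between lifter and rack_hang below 0.03 m and z of lifter in the frame of rack between 0.05 and 0.06 m and angle between lifter's own z axis and vertical below 0.12 rad and contact force between lifter and rack above 0.5 N and linear speed of lifter below 0.05 m/s); the robot touches nothing.
It fails at once if the gripper or arm touches the hot lid or the warmer (contact force between any of the fingers, the arm and lid above 1 N or contact force between any of the fingers, the arm and pot above 1 N).
It fails at once if the lid, off the pot (30 mm up, or 100 mm aside), tips by more than 0.25 rad ((z of lid in the frame of pot above 0.13 m or horizontal distance between lid and pot above 0.1 m) and angle between lid's own z axis and vertical above 0.25 rad).
It fails at once if the lid is dropped or banged down (faster than 0.35 m/s less than 60 mm above the mat) (z of lid in the frame of mat below 0.074 m and linear speed of lid above 0.35 m/s).
It fails at once if a bystander is moved by more than 20 mm or tipped (distance of any of tankard, bottle1, bottle2, opener from where it was at the start of the episode above 0.02 m or angle between any of tankard, bottle1, bottle2, opener's own z axis and vertical above 0.3 rad).
It also fails if it takes over 72 s, if anything falls off the work surface, if the arm or the gripper's body presses on something with over 40 N, if the wrist force passes 120 N, or if a joint passes its speed limit or range.

## Working session

There is one attempt and no reset: what is moved stays moved. The work goes in short steps, Python scripts to look and compute and a tool call to move; the robot and the scene stay as the last step left them, time stands still between calls to the robot, and variables do not carry over. Pictures are saved under pics/ and viewed, and the job is handed in when it is done.

Besides the shell and the picture viewer there is one more tool, called after "Request:" in YAML: its name, and indented under it one key for each argument. arm_command: Moves the arm, as the interface text tells. Its arguments: {"type":"object","properties":{"slide":{"type":"array","items":{"type":"array","items":{"type":"number"}}},"turn":{"type":"array","items":{"type":"number"}},"grip":{"type":"array","items":{"type":"number"}},"newtons":{"type":"number"}},"required":["slide","turn","grip"]}

```bash
mkdir -p pics; ls
cat > h.py <<'E'
import numpy as np, cv2, json
from scipy.spatial.transform import Rotation as R
from workcell import manip
def c2w(info,p):
    M=cv2.Rodrigues(np.array(info["rvec"],float))[0]
    return M.T@(np.array(p)-np.array(info["tvec"],float).ravel())
def snap(cam,name=None):
    info=manip.camera_info(cam); im=manip.camera(cam)
    if name: cv2.imwrite(f"pics/{name}.png",im)
    return info,im
def find(t,cam,info,k=2):
    return [(round(d["score"],2),np.round(c2w(info,d["xyz"]),4).tolist()) for d in manip.tip_of(t,cam)[:k]]
def proj(info,P):
    K=np.array([[info["fx"],0,info["cx"]],[0,info["fy"],info["cy"]],[0,0,1.]])
    return cv2.projectPoints(np.array(P,float).reshape(-1,3),np.array(info["rvec"],float),np.array(info["tvec"],float),K,np.array(info["dist_coeffs"],float))[0].reshape(-1,2)
def st():
    o=manip.get_obs(); return o
E
python3 - <<'E'
from h import *
o=st(); print(o)
for c in ["side","top","wrist"]:
    i,im=snap(c,c+"0")
    print(c,i)
    if c!="wrist":
        for t in ["pot","lid","lid_bar","lifter","lifter_grip","lifter_tip","rack","rack_hang","mat","tankard","bottle1","opener"]:
            try: print(c,t,find(t,c,i))
            except Exception as e: print(t,e)
E
```

```text
pics
{'clock': 0.0, 'joint_pos': array([-1.20557396,  0.33287907, -0.06470778,  1.46097138,  0.02157266,
        1.34989262, -0.08849978]), 'joint_velocities': array([-1.50797765e-03,  2.08891235e-03, -3.13165740e-05,  1.34483621e-04,
       -5.80854290e-04, -1.65365142e-03,  7.86573295e-04]), 'tau': array([-1.35540929e-03, -6.25442290e+01,  4.87469835e-02, -3.91611779e+01,
        1.63302891e-02,  1.00335738e-02,  7.76482239e-05]), 'position': array([0.23620448, 0.57822779, 0.23049709]), 'ee_rot': array([ 1.92686810e-01,  9.81260038e-01, -7.17983705e-04, -1.21015340e-04]), 'ft_force': array([-0.35712997,  0.9455013 , -0.21960388]), 'torque': array([ 0.00296151,  0.0187604 , -0.00983725]), 'grip_width': 0.9958142878536805}
side {'fx': 412.8293371320471, 'fy': 412.8293371320471, 'cx': 313.7655684441229, 'cy': 200.7042252558481, 'dist_coeffs': array([-0.09807945,  0.        ,  0.        ,  0.        ,  0.        ]), 'rvec': array([ 2.38521088, -0.77019225,  0.27945027]), 'tvec': array([-0.43235083,  0.37694968,  0.86843338])}
side pot [(0.66, [0.5076, 0.0938, 0.0012])]
side lid [(0.9, 
[... 1180 characters left out ...]

top lifter_tip [(0.24, [0.505, 0.0946, 0.151])]
top rack [(0.78, [0.4372, 0.3287, -0.0021])]
top rack_hang [(0.57, [0.4377, 0.3232, 0.1154])]
top mat [(0.59, [0.4832, -0.2196, 0.002])]
top tankard [(0.62, [0.7635, 0.1755, 0.0043]), (0.26, [0.4396, 0.3306, 0.1591])]
top bottle1 [(0.79, [0.7341, -0.0443, 0.0006]), (0.71, [0.7575, -0.1837, 0.0051])]
top opener [(0.82, [0.6747, 0.3094, 0.0046])]
wrist {'fx': 304.81389407169775, 'fy': 304.81389407169775, 'cx': 319.894316556864, 'cy': 202.86400285358627, 'dist_coeffs': array([0.00103381, 0.        , 0.        , 0.        , 0.        ]), 'rvec': array([-2.38549954, -1.6010806 , -0.25346251]), 'tvec': array([-0.62612426, -0.0392473 ,  0.37942848])}
```

View pics/side0.png

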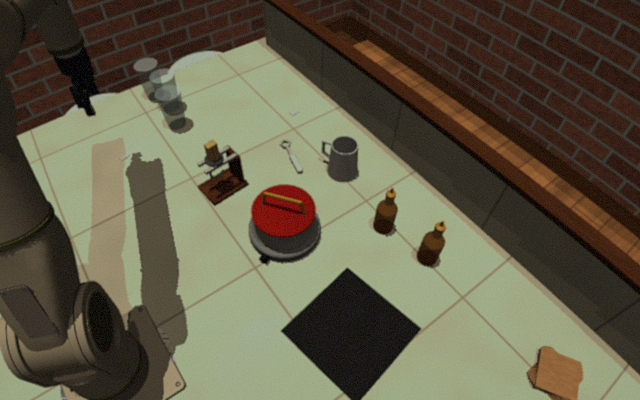

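View pics/top0.png

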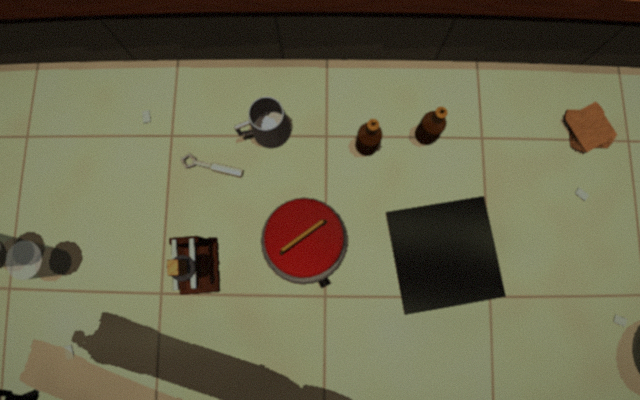

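View pics/wrist0.png

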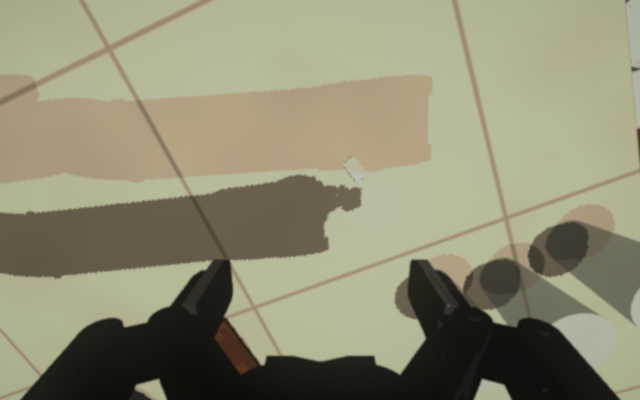

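Run:
```python
import cv2, numpy as np
t=cv2.imread("pics/top0.png");s=cv2.imread("pics/side0.png")
a=cv2.resize(t[215:315,140:240],(390,390),interpolation=cv2.INTER_CUBIC)
b=cv2.resize(s[125:215,185:275],(390,390),interpolation=cv2.INTER_CUBIC)
im=np.hstack([a,b]); im=np.clip(im.astype(float)*1.7+15,0,255).astype(np.uint8)
cv2.imwrite("pics/rackzoom.png",im)
a=cv2.resize(t[190:295,255:360],(390,390),interpolation=cv2.INTER_CUBIC)
b=cv2.resize(s[175:265,240:330],(390,390),interpolation=cv2.INTER_CUBIC)
cv2.imwrite("pics/lidzoom.png",np.hstack([a,b]))
```

```text
(no output)
```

View pics/rackzoom.png

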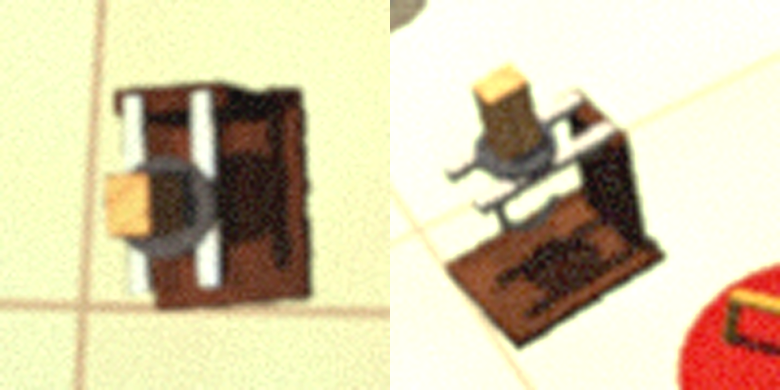

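View pics/lidzoom.png

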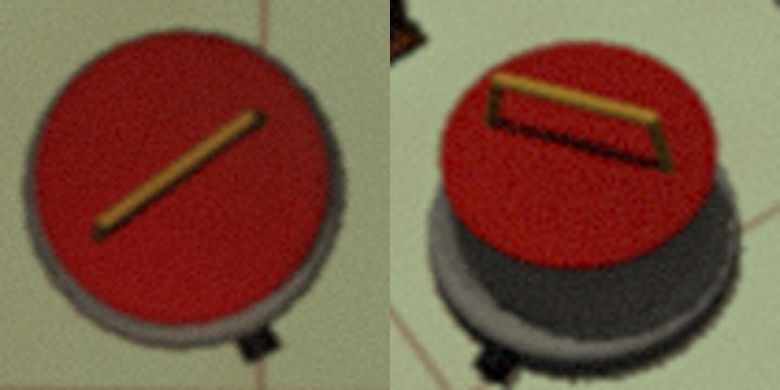

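```bash
cat >> h.py <<'E'
def unproj(info,uv,z):
    K=np.array([[info["fx"],0,info["cx"]],[0,info["fy"],info["cy"]],[0,0,1.]])
    n=cv2.undistortPoints(np.array(uv,float).reshape(-1,1,2),K,np.array(info["dist_coeffs"],float)).reshape(-1,2)
    M=cv2.Rodrigues(np.array(info["rvec"],float))[0]; c=-M.T@np.array(info["tvec"],float).ravel()
    d=np.c_[n,np.ones(len(n))]@M
    return c+d*((z-c[2])/d[:,2])[:,None]
E
python3 - <<'E'
from h import *
it=manip.camera_info("top"); si=manip.camera_info("side")
def ang(p): d=p[1]-p[0]; return np.degrees(np.arctan2(d[1],d[0])), np.linalg.norm(d)
f=lambda a,ox,oy,s:[(ox+(u+.5)/s-.5,oy+(v+.5)/s-.5) for u,v in a]
for nm,a,z in [("railL",[(140,292),(134,95)],.115),("railR",[(209,285),(203,92)],.115),("basenear",[(312,295),(157,303)],.01)]:
    p=unproj(it,f(a,140,215,3.9),z); print(nm,p.round(4).tolist(),ang(p))
p=unproj(it,f([(98,230),(258,118)],255,190,390/105),.152);print("bar top",p.round(4).tolist(),ang(p),p.mean(0))
p=unproj(si,f([(495-390,80),(655-390,118)],240,175,390/90),.152);print("bar side",p.round(4).tolist(),ang(p),p.mean(0))
# mat, lid masks
import sys
for cam,info in (("top",it),("side",si)):
    manip.camera(cam)
    for t,z in (("mat",.006),):
        m=manip.cut_out(t,cam)[0]["pixels"].astype(np.uint8)
        c=max(cv2.findContours(m,cv2.RETR_EXTERNAL,cv2.CHAIN_APPROX_NONE)[0],key=cv2.contourArea)
        q=unproj(info,c.reshape(-1,2),z)
        print(cam,t,cv2.minAreaRect((q[:,:2]*1000).astype(np.float32)))
    m=cv2.inRange(cv2.cvtColor(cv2.imread(f"pics/{cam}0.png"),cv2.COLOR_BGR2HSV),(0,120,60),(8,255,255))
    n,l,s,c=cv2.connectedComponentsWithStats(m); k=1+np.argmax(s[1:,4])
    c=max(cv2.findContours((l==k).astype(np.uint8),cv2.RETR_EXTERNAL,cv2.CHAIN_APPROX_NONE)[0],key=cv2.contourArea)
    q=unproj(info,cv2.convexHull(c).reshape(-1,2),.108); print("lid",cam,cv2.minEnclosingCircle((q[:,:2]*1000).astype(np.float32)))
E
```

```text
railL [[0.3982, 0.3434, 0.115], [0.4981, 0.3523, 0.115]] (np.float64(5.122969236839522), np.float64(0.10025102621537293))
railR [[0.4025, 0.308, 0.115], [0.5001, 0.3162, 0.115]] (np.float64(4.822276164991656), np.float64(0.09801650903772666))
basenear [[0.3948, 0.2795, 0.01], [0.3886, 0.3681, 0.01]] (np.float64(94.00942983117753), np.float64(0.08883084793013983))
bar top [[0.4739, 0.1322, 0.152], [0.5323, 0.051, 0.152]] (np.float64(-54.30596962370321), np.float64(0.09998119305338718)) [0.50311169 0.09162546 0.152     ]
bar side [[0.4779, 0.1283, 0.152], [0.5347, 0.0553, 0.152]] (np.float64(-52.09055535990981), np.float64(0.09245727907297067)) [0.50634304 0.09178813 0.152     ]
top mat ((479.73907470703125, -218.99017333984375), (230.35281372070312, 231.89794921875), 9.587271690368652)
lid top ((505.3116760253906, 92.48931884765625), 80.17168426513672)
side mat ((480.3755798339844, -219.14981079101562), (236.35215759277344, 233.60107421875), 9.869598388671875)
lid side ((504.478271484375, 89.81941223144531), 79.6745834350586)
```

```bash
cat >> h.py <<'E'
def plan(target,ydir=None,o=None):
    """remaining move in present tool axes (mm) and turn deg; ydir = wanted world heading of tool y (deg, mod 180)"""
    o=o or st(); Rm=R.from_quat(o["ee_rot"]).as_matrix()
    d=Rm.T@(np.array(target)-o["position"])*1000
    h=np.degrees(np.arctan2(Rm[1,1],Rm[0,1]))
    t=None
    if ydir is not None: t=-((ydir-h+90)%180-90)
    return d.round(1),t and round(t,1),"yhead",round(h,1),"tiltdeg",round(float(np.degrees(np.arccos(-Rm[2,2]))),2)
def where():
    o=st(); Rm=R.from_quat(o["ee_rot"]).as_matrix()
    print("t",round(o["clock"],2),"pos",o["position"].round(4),"yh",np.degrees(np.arctan2(Rm[1,1],Rm[0,1])).round(1),"F",o["ft_force"].round(2),"T",o["torque"].round(3),"grip",round(o["grip_width"],3),"j7",o["joint_pos"].round(2)); return o
E
python3 - <<'E'
from h import *
it=manip.camera_info("top"); si=manip.camera_info("side")
f=lambda a,ox,oy,s:[(ox+(u+.5)/s-.5,oy+(v+.5)/s-.5) for u,v in a]
print(unproj(it,f([(105,175),(150,172),(152,235),(107,238)],140,215,3.9),.176).round(4), )
print(unproj(si,f([(474-390,82),(503-390,66),(528-390,85),(499-390,104)],185,125,390/90),.176).round(4))
print(plan([.44,.332,.215],95))
E
```

```text
[[0.455  0.3433 0.176 ]
 [0.4568 0.3214 0.176 ]
 [0.4271 0.3188 0.176 ]
 [0.4253 0.3405 0.176 ]]
[[0.4298 0.3396 0.176 ]
 [0.4501 0.3417 0.176 ]
 [0.4548 0.3184 0.176 ]
 [0.4335 0.3143 0.176 ]]
(array([-281.8, -151.3,   16.3]), np.float64(-27.2), 'yhead', np.float64(67.8), 'tiltdeg', 0.01)
```

Request:
arm_command:
  slide:
    - [-28, -15, 2]
    - [-28, -15, 2]
    - [-28, -15, 2]
    - [-28, -15, 2]
    - [-28, -15, 2]
    - [-28, -15, 2]
    - [-28, -15, 2]
    - [-28, -15, 2]
    - [-28, -15, 0]
    - [-30, -15, 0]
  turn: [0, 0, 0, 0, 0, 0, 0, 0, 0, 0]
  grip: [0, 0, 0, 0, 0, 0, 0, 0, 0, 0]

```text
clock: 2.38
position: [0.4412, 0.332, 0.2154]
ee_rot: [0.192, 0.981, 0.0, -0.0]
ft_force: [0.3, 1.1, -0.2]
grip_width: 1.002
```

Request:
arm_command:
  slide:
    - [0, 0, 0]
    - [0, 0, 0]
    - [0, 0, 0]
    - [0, 0, 0]
    - [0, 0, 0]
    - [0, 0, 0]
  turn: [-6.8, -6.8, -6.8, -6.8, 0, 0]
  grip: [0, 0, 0, 0, 0, 0]

```text
clock: 2.88
position: [0.4407, 0.3331, 0.2154]
ee_rot: [-0.042, 0.999, 0.0, 0.0]
ft_force: [0.3, -0.2, -0.6]
grip_width: 0.997
```

Run:
```python
from h import *
where(); print(plan([.441,.330,.138],95))
i,im=snap("wrist","w1")
for t in ["lifter_grip","rack_hang","lifter"]: print(t,find(t,"wrist",i))
```

```text
t 2.88 pos [0.4407 0.3331 0.2154] yh 94.8 F [ 0.29 -0.16 -0.59] T [-0.014  0.033  0.07 ] grip 0.997 j7 [-0.8   0.18  0.08  1.68 -0.01  1.28  0.94]
(array([-0. , -3.1, 77.4]), np.float64(-0.2), 'yhead', np.float64(94.8), 'tiltdeg', 0.01)
lifter_grip [(0.88, [0.4407, 0.3313, 0.1598]), (0.25, [0.4431, 0.3357, 0.055])]
rack_hang []
lifter [(0.72, [0.4439, 0.3325, 0.0577])]
```

View pics/w1.png

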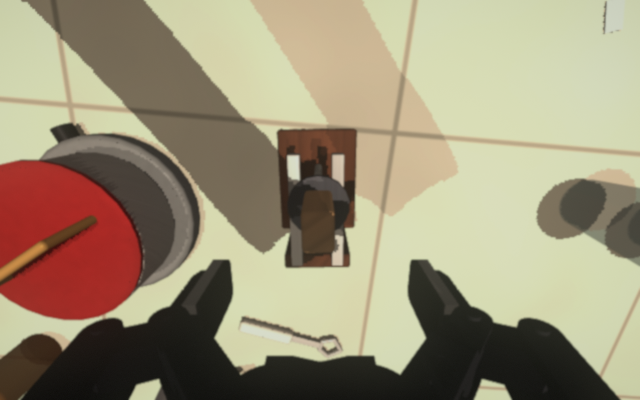

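The wrist picture shows the lifter handle at about (318,222), midway between the jaws and square to them. I'm going down to grip it.

Request:
arm_command:
  slide:
    - [0, -1, 15]
    - [0, -1, 15]
    - [0, 0, 15]
    - [0, 0, 15]
    - [0, 0, 10]
    - [0, 0, 7]
    - [0, 0, 0]
  turn: [0, 0, 0, 0, 0, 0, 0]
  grip: [0, 0, 0, 0, 0, 0, 0]

```text
clock: 3.67
position: [0.4403, 0.3307, 0.137]
ee_rot: [-0.043, 0.999, -0.001, -0.001]
ft_force: [0.2, 0.0, -0.7]
grip_width: 1.004
```

Request:
arm_command:
  slide:
    - [0, 0, 0]
    - [0, 0, 0]
    - [0, 0, 0]
    - [0, 0, 0]
    - [0, 0, 0]
    - [0, 0, 0]
    - [0, 0, 0]
    - [0, 0, 0]
  turn: [0, 0, 0, 0, 0, 0, 0, 0]
  grip: [1, 1, 1, 1, 1, 1, 1, 1]
  newtons: 80

```text
clock: 4.33
position: [0.4411, 0.3314, 0.1389]
ee_rot: [-0.043, 0.999, 0.0, 0.0]
ft_force: [0.9, -1.1, 4.6]
grip_width: 0.247
```

Run:
```python
from h import *
where()
i,im=snap("side","s2")
z=lambda im,y,x,w:cv2.resize(im[y:y+w,x:x+w],(390,390),interpolation=cv2.INTER_CUBIC)
i2,im2=snap("wrist","w2")
cv2.imwrite("pics/g1.png",np.hstack([z(im,115,165,110),z(im2,100,220,200)]))
```

```text
t 4.33 pos [0.4411 0.3314 0.1389] yh 95.0 F [ 0.86 -1.12  4.58] T [-0.141  0.06  -0.001] grip 0.247 j7 [-0.79  0.24  0.08  1.78 -0.02  1.12  0.95]
```

View pics/g1.png

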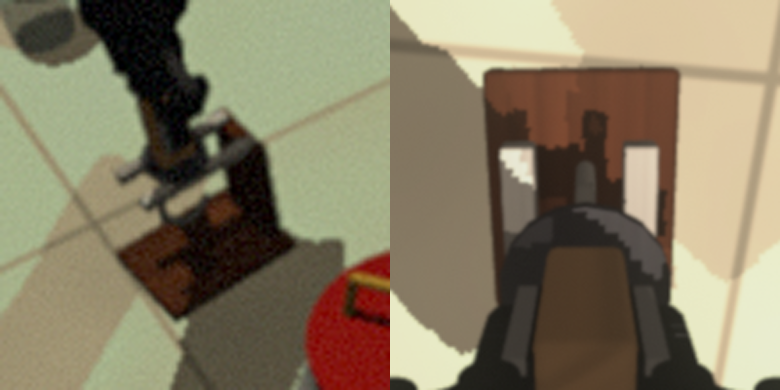

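Request:
arm_command:
  slide:
    - [0, 0, -10]
    - [0, 0, -25]
    - [0, 0, -30]
    - [0, 0, -30]
    - [0, 0, -30]
    - [0, 0, -25]
    - [0, 0, 0]
  turn: [0, 0, 0, 0, 0, 0, 0]
  grip: [1, 1, 1, 1, 1, 1, 1]

```text
clock: 5.02
position: [0.4421, 0.3321, 0.2942]
ee_rot: [-0.043, 0.999, 0.002, 0.003]
ft_force: [-0.0, 0.5, -1.1]
grip_width: 0.246
```

Run:
```python
from h import *
where()
i,im=snap("wrist","w3"); 
K=np.array
for t in ["lifter_grip","lifter","lifter_tip","lid_bar","lid"]: print(t,find(t,"wrist",i))
print(plan([.457,.056,.29],126.8))
z=lambda im,y,x,w:cv2.resize(im[y:y+w,x:x+w],(390,390),interpolation=cv2.INTER_CUBIC)
i2,im2=snap("side","s3")
cv2.imwrite("pics/g2.png",np.hstack([z(im2,85,145,150),z(im,100,220,200)]))
```

```text
t 5.02 pos [0.4421 0.3321 0.2942] yh 95.0 F [-0.    0.46 -1.07] T [ 0.007 -0.021 -0.01 ] grip 0.246 j7 [-0.8   0.14  0.09  1.57 -0.01  1.43  0.94]
lifter_grip [(0.98, [0.4456, 0.333, 0.3128]), (0.15, [0.7277, -0.0464, 0.0038])]
lifter [(0.8, [0.4463, 0.3352, 0.2127])]
lifter_tip [(0.6, [0.4439, 0.332, 0.309])]
lid_bar [(0.89, [0.4981, 0.0939, 0.1513])]
lid [(0.69, [0.5031, 0.0954, 0.0992])]
(array([   7.2, -275.1,   -2.7]), np.float64(-31.8), 'yhead', np.float64(95.0), 'tiltdeg', 0.15)
```

View pics/g2.png

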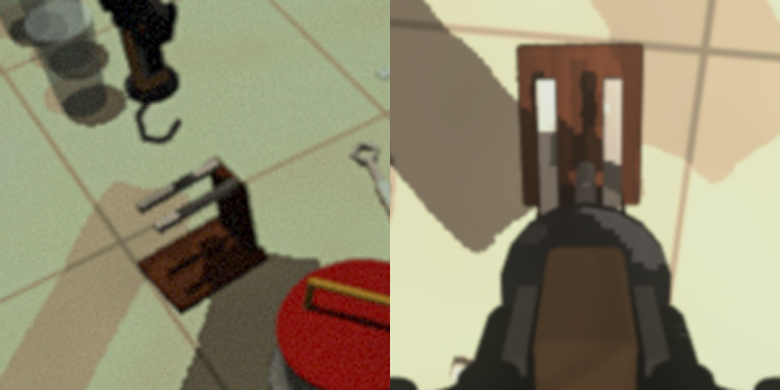

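Request:
arm_command:
  slide:
    - [0, -15, 0]
    - [1, -30, 0]
    - [1, -33, 0]
    - [1, -33, 0]
    - [1, -33, 0]
    - [1, -33, 0]
    - [1, -33, 0]
    - [1, -30, 0]
    - [0, -20, 0]
    - [0, -15, 0]
  turn: [0, 0, 0, 0, 0, 0, 0, 0, 0, 0]
  grip: [1, 1, 1, 1, 1, 1, 1, 1, 1, 1]

```text
clock: 6.2
position: [0.4574, 0.0533, 0.288]
ee_rot: [-0.042, 0.999, 0.0, -0.0]
ft_force: [0.2, 0.6, -1.6]
grip_width: 0.254
```

Request:
arm_command:
  slide:
    - [0, 0, 0]
    - [0, 0, 0]
    - [0, 0, 0]
    - [0, 0, 0]
    - [0, 0, 0]
    - [0, 0, 0]
    - [0, 0, 0]
  turn: [-6, -6.4, -6.4, -6.5, -6.5, 0, 0]
  grip: [1, 1, 1, 1, 1, 1, 1]

```text
clock: 6.78
position: [0.4575, 0.0561, 0.288]
ee_rot: [-0.314, 0.95, 0.0, -0.0]
ft_force: [0.5, -0.5, -1.6]
grip_width: 0.245
```

Run:
```python
from h import *
where()
i,im=snap("wrist","w4"); 
for t in ["lifter_grip","lifter","lifter_tip","lid_bar","lid"]: print(t,find(t,"wrist",i))
i2,im2=snap("side","s4")
for t in ["lifter_grip","lifter","lifter_tip","lid_bar","lid"]: print(t,find(t,"side",i2))
print(plan([.457,.056,.22],126.8))
z=lambda im,y,x,w:cv2.resize(im[y:y+w,x:x+w],(390,390),interpolation=cv2.INTER_CUBIC)
cv2.imwrite("pics/g4.png",np.hstack([z(im2,110,200,150),z(im,0,120,400)]))
```

```text
t 6.78 pos [0.4575 0.0561 0.288 ] yh 126.6 F [ 0.54 -0.49 -1.55] T [-0.037 -0.017 -0.04 ] grip 0.245 j7 [-0.57 -0.08  0.33  1.8   0.03  1.42  1.97]
lifter_grip [(0.79, [0.4602, 0.0533, 0.3076])]
lifter [(0.97, [0.4636, 0.0598, 0.202])]
lifter_tip []
lid_bar []
lid [(0.41, [0.4614, 0.06, 0.2058])]
lifter_grip [(0.74, [0.4583, 0.0579, 0.3051]), (0.31, [0.4376, 0.3267, 0.0014])]
lifter [(0.72, [0.4564, 0.0555, 0.2059])]
lifter_tip [(0.67, [0.472, 0.0608, 0.2105])]
lid_bar [(0.73, [0.5089, 0.0932, 0.1517])]
lid [(0.56, [0.5087, 0.0951, 0.1008]), (0.55, [0.4574, 0.0588, 0.2056])]
(array([ 0.9,  0. , 68.3]), np.float64(-0.0), 'yhead', np.float64(126.8), 'tiltdeg', 0.0)
```

View pics/g4.png

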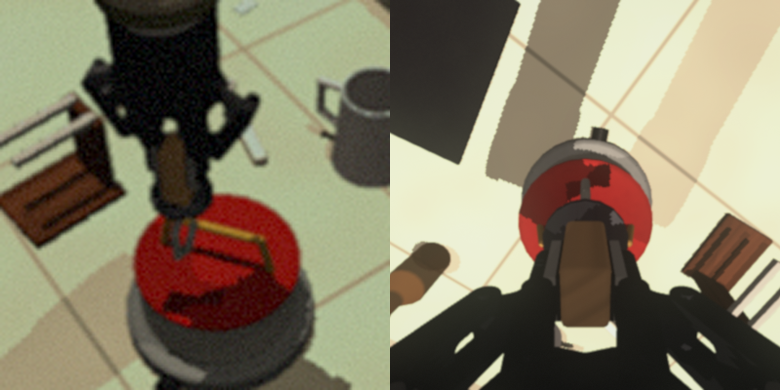

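Request:
arm_command:
  slide:
    - [0, 0, 12]
    - [0, 0, 15]
    - [0, 0, 15]
    - [0, 0, 15]
    - [0, 0, 10]
    - [0, 0, 5]
    - [0, 0, 0]
    - [0, 0, 0]
  turn: [0, 0, 0, 0, 0, 0, 0, 0]
  grip: [1, 1, 1, 1, 1, 1, 1, 1]

```text
clock: 8.05
position: [0.458, 0.0566, 0.2167]
ee_rot: [-0.315, 0.949, -0.0, 0.0]
ft_force: [-0.2, 0.7, -1.5]
grip_width: 0.249
```

Run:
```python
from h import *
where()
i2,im2=snap("side","s5")
for t in ["lifter_grip","lifter","lifter_tip","lid_bar"]: print(t,find(t,"side",i2))
b=np.array([.505,.092]);u=np.array([np.cos(np.radians(36.8)),np.sin(np.radians(36.8))])
print(plan([*(b-.002*u),.216],126.8))
print(plan([*(b-.002*u),.216],126.8))
z=lambda im,y,x,w:cv2.resize(im[y:y+w,x:x+w],(390,390),interpolation=cv2.INTER_CUBIC)
i,im=snap("wrist","w5"); 
cv2.imwrite("pics/g5.png",np.hstack([z(im2,150,220,100),z(im,50,170,300)]))
```

```text
t 8.05 pos [0.458  0.0566 0.2167] yh 126.8 F [-0.25  0.66 -1.49] T [0.029 0.008 0.005] grip 0.249 j7 [-0.57 -0.04  0.34  1.91  0.01  1.27  1.98]
lifter_grip [(0.59, [0.4584, 0.0532, 0.2328])]
lifter [(0.83, [0.455, 0.0575, 0.1319]), (0.75, [0.4373, 0.3292, 0.1101])]
lifter_tip [(0.8, [0.4756, 0.0597, 0.1379]), (0.62, [0.5066, 0.0945, 0.1021])]
lid_bar [(0.82, [0.5093, 0.0927, 0.1509])]
(array([-56.8,   0.2,   0.9]), np.float64(-0.0), 'yhead', np.float64(126.8), 'tiltdeg', 0.06)
(array([-56.8,   0.2,   0.9]), np.float64(-0.0), 'yhead', np.float64(126.8), 'tiltdeg', 0.06)
```

View pics/g5.png

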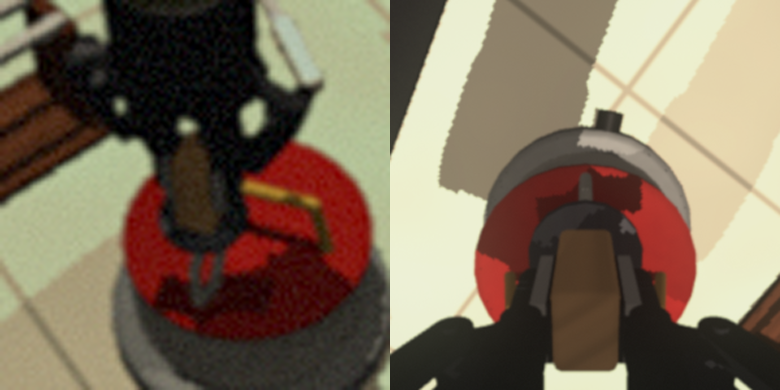

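Request:
arm_command:
  slide:
    - [-6, 0, 0]
    - [-9, 0, 0]
    - [-9, 0, 0]
    - [-9, 0, 0]
    - [-9, 0, 0]
    - [-9, 0, 0]
    - [-6, 0, 0]
    - [0, 0, 0]
  turn: [0, 0, 0, 0, 0, 0, 0, 0]
  grip: [1, 1, 1, 1, 1, 1, 1, 1]

```text
clock: 9.02
position: [0.5042, 0.0917, 0.216]
ee_rot: [-0.316, 0.949, -0.0, -0.0]
ft_force: [1.2, -0.8, -2.4]
grip_width: 0.247
```

Run:
```python
from h import *
where()
i2,im2=snap("side","s6")
for t in ["lifter_grip","lifter","lid_bar"]: print(t,find(t,"side",i2))
z=lambda im,y,x,w:cv2.resize(im[y:y+w,x:x+w],(390,390),interpolation=cv2.INTER_CUBIC)
i3,im3=snap("top","t6")
cv2.imwrite("pics/g6.png",np.hstack([z(im2,150,220,100),z(im3,180,240,130)]))
```

```text
t 9.02 pos [0.5042 0.0917 0.216 ] yh 126.8 F [ 1.19 -0.79 -2.36] T [-0.026  0.043 -0.039] grip 0.247 j7 [-0.58  0.09  0.33  1.79 -0.03  1.27  1.97]
lifter_grip [(0.88, [0.5071, 0.0916, 0.2304])]
lifter [(0.95, [0.5036, 0.0906, 0.1324]), (0.49, [0.5138, 0.0979, 0.002])]
lid_bar [(0.93, [0.5068, 0.0951, 0.1518])]
```

View pics/g6.png

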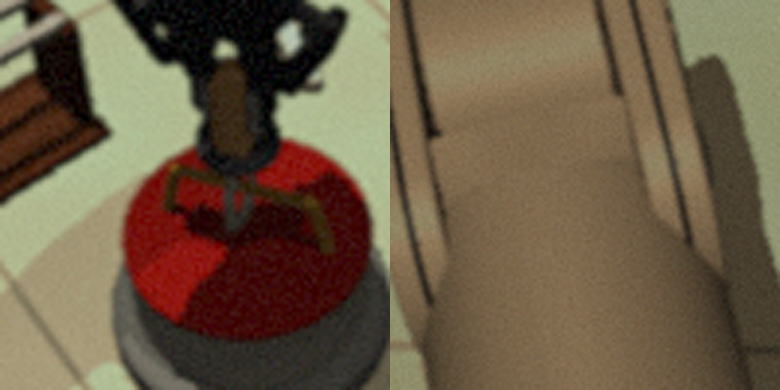

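Request:
arm_command:
  slide:
    - [0, 0, -4]
    - [0, 0, -4]
    - [0, 0, -4]
    - [0, 0, -3]
    - [0, 0, 0]
    - [0, 0, 0]
  turn: [0, 0, 0, 0, 0, 0]
  grip: [1, 1, 1, 1, 1, 1]

```text
clock: 9.77
position: [0.5035, 0.0907, 0.2316]
ee_rot: [-0.315, 0.949, 0.0, 0.0]
ft_force: [-0.1, 0.5, -1.9]
grip_width: 0.249
```

Request:
arm_command:
  slide:
    - [0, 0, -3]
    - [0, 0, -2]
    - [0, 0, -2]
    - [0, 0, -2]
    - [0, 0, -2]
    - [0, 0, 0]
    - [0, 0, 0]
  turn: [0, 0, 0, 0, 0, 0, 0]
  grip: [1, 1, 1, 1, 1, 1, 1]

```text
clock: 10.35
position: [0.5033, 0.0908, 0.2423]
ee_rot: [-0.316, 0.949, 0.0, -0.0]
ft_force: [0.7, 0.6, -5.6]
grip_width: 0.241
```

```bash
cat >> h.py <<'E'
def look(n,win=100,x=220,y=150):
    o=where()
    F=[]
    i2,im2=snap("side",n); F.append(st()["ft_force"][2])
    for t in ["lifter","lid_bar","lid"]:
        print(t,find(t,"side",i2)); F.append(st()["ft_force"][2])
    print("Fz",np.round(F,2))
    cv2.imwrite(f"pics/z{n}.png",np.hstack([cv2.resize(a[y:y+win,x:x+win],(390,390),interpolation=cv2.INTER_CUBIC) for a in (cv2.imread("pics/s6.png"),im2)]))
E
python3 -c "
from h import *
look('s7')"
```

```text
t 10.35 pos [0.5033 0.0908 0.2423] yh 126.8 F [ 0.67  0.63 -5.63] T [0.034 0.025 0.038] grip 0.241 j7 [-0.58  0.07  0.33  1.76 -0.02  1.32  1.97]
lifter [(0.86, [0.5012, 0.0932, 0.1548])]
lid_bar [(0.78, [0.5071, 0.0907, 0.159])]
lid [(0.92, [0.5008, 0.098, 0.1105]), (0.17, [0.4803, -0.2206, -0.0043])]
Fz [-6.47 -5.5  -6.07 -5.8 ]
```

View pics/zs7.png

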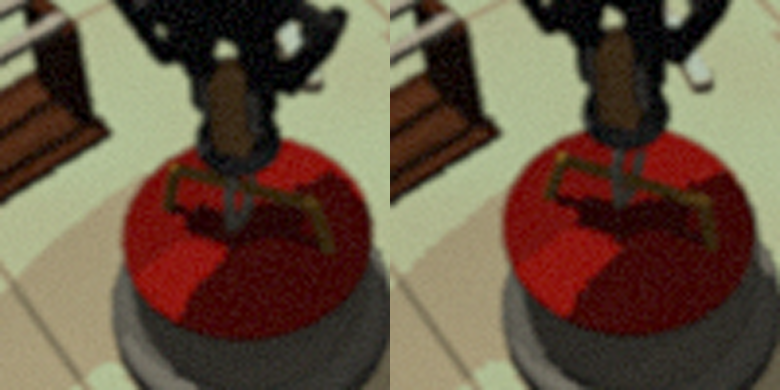

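Left end of the bar (zoom 170,158) has risen and the right end (315,200) has not, so the right side (toward −y) is the heavy side. I'll lower, shift the hook 20 mm that way and try again.

Request:
arm_command:
  slide:
    - [0, 0, 3]
    - [0, 0, 3]
    - [0, 0, 3]
    - [0, 0, 3]
    - [0, 0, 0]
    - [0, -5, 0]
    - [0, -5, 0]
    - [0, -5, 0]
    - [0, -5, 0]
    - [0, 0, 0]
  turn: [0, 0, 0, 0, 0, 0, 0, 0, 0, 0]
  grip: [1, 1, 1, 1, 1, 1, 1, 1, 1, 1]

```text
clock: 11.38
position: [0.5161, 0.0733, 0.2304]
ee_rot: [-0.315, 0.949, -0.0, 0.0]
ft_force: [-0.4, -0.3, -2.3]
grip_width: 0.25
```

Request:
arm_command:
  slide:
    - [0, 0, -3]
    - [0, 0, -2]
    - [0, 0, -2]
    - [0, 0, -2]
    - [0, 0, -2]
    - [0, 0, -1]
    - [0, 0, 0]
    - [0, 0, 0]
  turn: [0, 0, 0, 0, 0, 0, 0, 0]
  grip: [1, 1, 1, 1, 1, 1, 1, 1]

```text
clock: 12.05
position: [0.5153, 0.0747, 0.2422]
ee_rot: [-0.316, 0.949, 0.0, -0.0]
ft_force: [0.1, -0.1, -7.3]
grip_width: 0.248
```

```bash
python3 -c "
from h import *
look('s8')"
```

```text
t 12.05 pos [0.5153 0.0747 0.2422] yh 126.8 F [ 0.11 -0.13 -7.33] T [-0.024 -0.003 -0.03 ] grip 0.248 j7 [-0.56  0.09  0.35  1.74 -0.03  1.32  2.01]
lifter [(0.75, [0.5123, 0.0751, 0.1596])]
lid_bar [(0.68, [0.5062, 0.0908, 0.1607])]
lid [(0.91, [0.5074, 0.0946, 0.1083]), (0.48, [0.4808, -0.2197, -0.0015])]
Fz [-7.34 -8.55 -7.43 -7.8 ]
```

View pics/zs8.png

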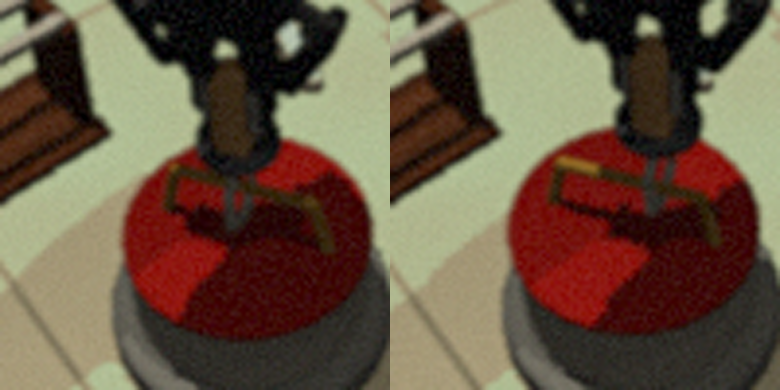

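Run:
```python
from h import *
a=[cv2.resize(cv2.imread(f"pics/{n}.png")[180:220,255:310],(660,480),interpolation=cv2.INTER_CUBIC)[:280 if 0 else 480] for n in("s6","s8")]
im=np.vstack([cv2.resize(x,(412,300)) for x in a]); im=np.clip(im*1.6,0,255).astype(np.uint8)
b=np.vstack([np.clip(cv2.resize(cv2.imread(f"pics/{n}.png")[180:220,255:310],(412,300),interpolation=cv2.INTER_CUBIC)*1.6,0,255).astype(np.uint8) for n in("s7","s8")])
cv2.imwrite("pics/bars.png",cv2.resize(np.hstack([im,b]),(800,583)))
```

```text
(no output)
```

View pics/bars.png

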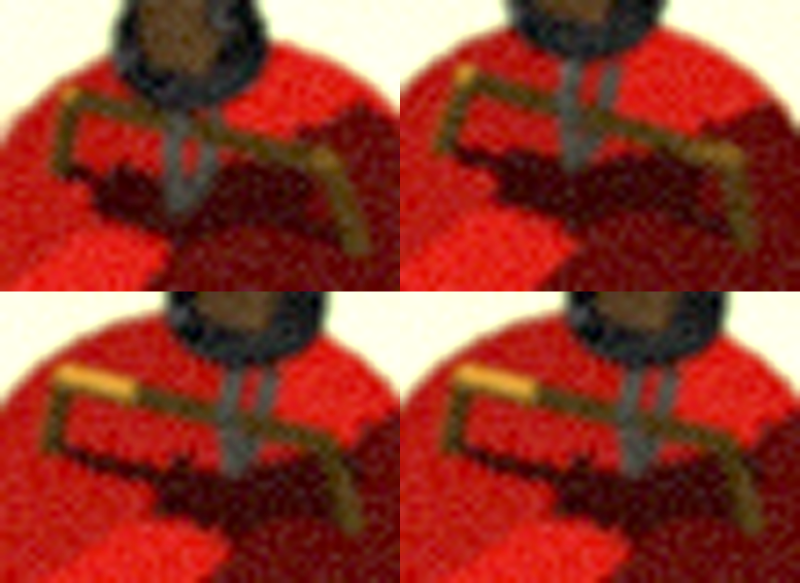

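Run:
```python
from h import *
si=manip.camera_info("side")
def ends(mid,yaw,tilt):
    a=np.radians(yaw);v=np.array([np.cos(a)*np.cos(tilt),np.sin(a)*np.cos(tilt),np.sin(tilt)])
    return np.array([mid+.045*v,mid-.045*v])
for z,t in ((.150,0),(.158,0),(.158,.1),(.158,-.1)):
    p=proj(si,ends(np.array([.505,.092,z]),126.8,t)); print(z,t,p.round(1).tolist(),((p[1]-p[0])[1]/(p[1]-p[0])[0]).round(3))
print("meas s6",[(255+x/412*55*412/400,180+y/291*40) for x,y in ((68,97),(325,160))])
```

```text
0.15 0 [[264.0, 193.6], [299.6, 202.7]] 0.255
0.158 0 [[263.7, 191.5], [299.6, 200.7]] 0.254
0.158 0.1 [[263.7, 190.4], [299.5, 201.8]] 0.318
0.158 -0.1 [[264.0, 192.7], [299.5, 199.5]] 0.189
meas s6 [(264.35, 193.33333333333334), (299.6875, 201.99312714776633)]
```

Request:
arm_command:
  slide:
    - [0, 0, 3]
    - [0, 0, 3]
    - [0, 0, 3]
    - [0, 0, 3]
    - [0, 0, 0]
    - [0, 2, 0]
    - [0, 0, 0]
    - [0, 0, 0]
  turn: [0, 0, 0, 0, 0, 0, 0, 0]
  grip: [1, 1, 1, 1, 1, 1, 1, 1]

```text
clock: 12.92
position: [0.5143, 0.0765, 0.2307]
ee_rot: [-0.316, 0.949, 0.0, 0.0]
ft_force: [0.9, -0.7, -2.0]
grip_width: 0.252
```

Request:
arm_command:
  slide:
    - [0, 0, -3]
    - [0, 0, -2]
    - [0, 0, -2]
    - [0, 0, -2]
    - [0, 0, -2]
    - [0, 0, -2]
    - [0, 0, -1]
    - [0, 0, 0]
    - [0, 0, 0]
    - [0, 0, 0]
  turn: [0, 0, 0, 0, 0, 0, 0, 0, 0, 0]
  grip: [1, 1, 1, 1, 1, 1, 1, 1, 1, 1]

```text
clock: 13.75
position: [0.5141, 0.0763, 0.2441]
ee_rot: [-0.315, 0.949, 0.0, -0.0]
ft_force: [0.1, 0.5, -7.6]
grip_width: 0.253
```

Run:
```python
from h import *
look('s9')
b=np.vstack([np.clip(cv2.resize(cv2.imread(f"pics/{n}.png")[180:220,255:310],(400,291),interpolation=cv2.INTER_CUBIC)*1.6,0,255).astype(np.uint8) for n in("s8","s9")])
cv2.imwrite("pics/bars9.png",b)
```

```text
t 13.75 pos [0.5141 0.0763 0.2441] yh 126.8 F [ 0.07  0.48 -7.61] T [-0.038 -0.008 -0.028] grip 0.253 j7 [-0.56  0.08  0.35  1.74 -0.03  1.33  2.01]
lifter [(0.72, [0.5107, 0.0774, 0.162])]
lid_bar [(0.6, [0.5029, 0.0907, 0.164])]
lid [(0.61, [0.504, 0.0965, 0.1111])]
Fz [-7.4  -7.73 -6.83 -8.69]
```

View pics/zs9.png

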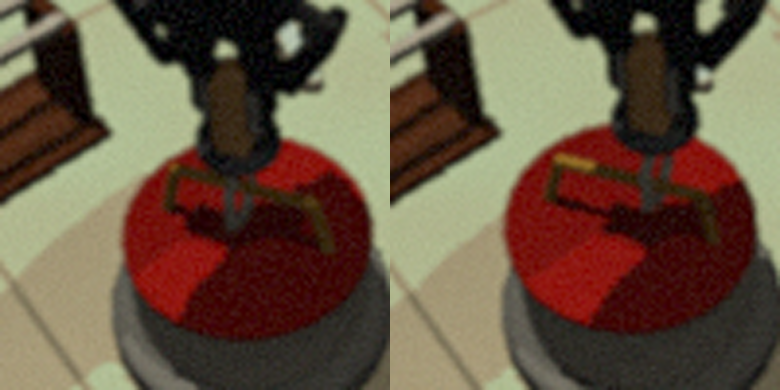

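View pics/bars9.png

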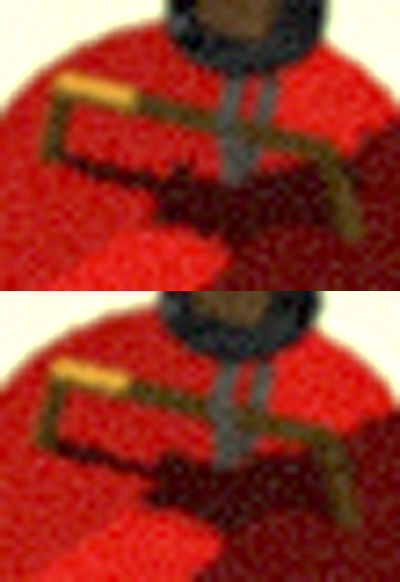

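Request:
arm_command:
  slide:
    - [0, 0, -2]
    - [0, 0, -4]
    - [0, 0, -4]
    - [0, 0, -4]
    - [0, 0, -2]
    - [0, 0, 0]
    - [0, 0, 0]
    - [0, 0, 0]
  turn: [0, 0, 0, 0, 0, 0, 0, 0]
  grip: [1, 1, 1, 1, 1, 1, 1, 1]

```text
clock: 14.62
position: [0.5141, 0.0763, 0.2601]
ee_rot: [-0.316, 0.949, 0.0, -0.0]
ft_force: [-1.0, -0.2, -7.8]
grip_width: 0.251
```

Run:
```python
from h import *
look('s10')
im=cv2.imread("pics/s10.png")[165:265,240:340]
cv2.imwrite("pics/z10.png",np.clip(cv2.resize(im,(590,590),interpolation=cv2.INTER_CUBIC)*1.5,0,255).astype(np.uint8))
```

```text
t 14.62 pos [0.5141 0.0763 0.2601] yh 126.8 F [-1.01 -0.21 -7.84] T [-0.016  0.058  0.021] grip 0.251 j7 [-0.57  0.08  0.35  1.71 -0.03  1.36  2.  ]
lifter [(0.94, [0.5112, 0.0784, 0.1773])]
lid_bar [(0.74, [0.5046, 0.0884, 0.1784])]
lid [(0.87, [0.5043, 0.0966, 0.1276]), (0.72, [0.5097, 0.0966, -0.0017])]
Fz [-7.64 -6.67 -7.03 -7.81]
```

View pics/z10.png

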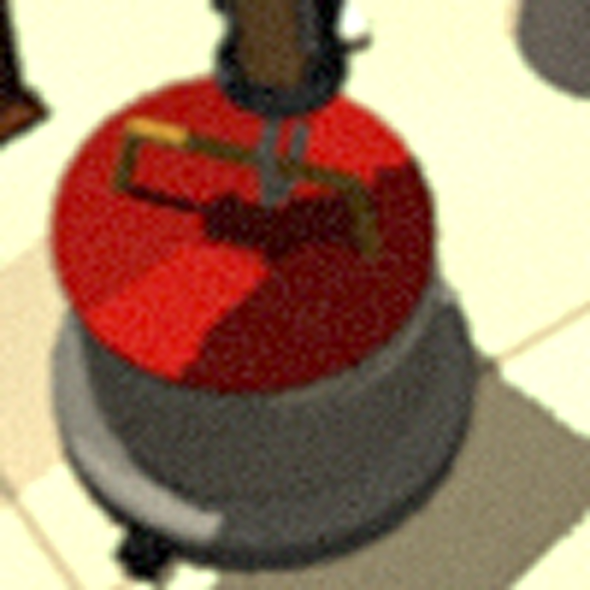

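Request:
arm_command:
  slide:
    - [0, 0, -3]
    - [0, 0, -6]
    - [0, 0, -7]
    - [0, 0, -7]
    - [0, 0, -7]
    - [0, 0, -7]
    - [0, 0, -7]
    - [0, 0, -4]
    - [0, 0, -2]
    - [0, 0, 0]
  turn: [0, 0, 0, 0, 0, 0, 0, 0, 0, 0]
  grip: [1, 1, 1, 1, 1, 1, 1, 1, 1, 1]

```text
clock: 15.65
position: [0.5143, 0.0762, 0.3107]
ee_rot: [-0.315, 0.949, 0.0, 0.0]
ft_force: [1.1, -0.4, -7.8]
grip_width: 0.247
```

Request:
arm_command:
  slide:
    - [0, 0, 0]
    - [0, 0, 0]
    - [0, 0, 0]
    - [0, 0, 0]
    - [0, 0, 0]
    - [0, 0, 0]
    - [0, 0, 0]
    - [0, 0, 0]
    - [0, 0, 0]
    - [0, 0, 0]
  turn: [0, 0, 0, 0, 0, 0, 1, 2, 2, 2]
  grip: [1, 1, 1, 1, 1, 1, 1, 1, 1, 1]

```text
clock: 16.48
position: [0.5142, 0.0763, 0.3103]
ee_rot: [-0.256, 0.967, 0.0, 0.0]
ft_force: [-0.1, 0.9, -6.9]
grip_width: 0.248
```

Request:
arm_command:
  slide:
    - [0, 0, 0]
    - [0, 0, 0]
    - [0, 0, 0]
    - [0, 0, 0]
    - [0, 0, 0]
    - [0, 0, 0]
    - [0, 0, 0]
    - [0, 0, 0]
    - [0, 0, 0]
    - [0, 0, 0]
  turn: [3, 3, 3, 3, 3, 3, 2, 2, 1, 0]
  grip: [1, 1, 1, 1, 1, 1, 1, 1, 1, 1]

```text
clock: 17.32
position: [0.5142, 0.0763, 0.3103]
ee_rot: [-0.059, 0.998, 0.0, 0.0]
ft_force: [-0.1, -0.1, -7.5]
grip_width: 0.246
```

Run:
```python
from h import *
look('s11')
im=cv2.imread("pics/s11.png")[130:250,235:355]
cv2.imwrite("pics/z11.png",np.clip(cv2.resize(im,(590,590),interpolation=cv2.INTER_CUBIC)*1.5,0,255).astype(np.uint8))
o=st();Rm=R.from_quat(o["ee_rot"]).as_matrix(); v=Rm[:2,1];
print(plan([.480+.018*-v[0],-.219-.018*v[1],.312]))
```

```text
t 17.32 pos [0.5142 0.0763 0.3103] yh 96.7 F [-0.11 -0.07 -7.47] T [-0.044  0.058 -0.023] grip 0.246 j7 [-0.58  0.06  0.37  1.63 -0.02  1.46  1.47]
lifter [(0.64, [0.5155, 0.076, 0.2293])]
lid_bar [(0.7, [0.4823, -0.222, -0.0023]), (0.67, [0.5132, 0.0938, 0.2293])]
lid [(0.79, [0.5162, 0.0989, 0.1783])]
Fz [-7.53 -7.5  -7.03 -7.03]
(array([  69. , -307.1,   -1.7]), None, 'yhead', np.float64(96.8), 'tiltdeg', 0.0)
```

View pics/z11.png

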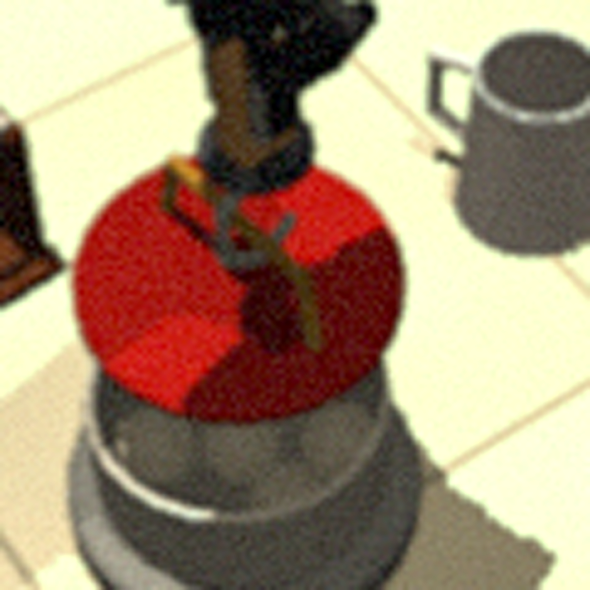

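Request:
arm_command:
  slide:
    - [1, -3, 0]
    - [1, -5, 0]
    - [2, -8, 0]
    - [2, -10, 0]
    - [3, -12, 0]
    - [3, -12, 0]
    - [2, -12, 0]
    - [3, -12, 0]
    - [3, -12, 0]
    - [3, -12, 0]
  turn: [0, 0, 0, 0, 0, 0, 0, 0, 0, 0]
  grip: [1, 1, 1, 1, 1, 1, 1, 1, 1, 1]

```text
clock: 18.35
position: [0.5027, -0.0252, 0.3103]
ee_rot: [-0.059, 0.998, 0.0, 0.0]
ft_force: [-0.6, -0.2, -7.0]
grip_width: 0.25
```

Request:
arm_command:
  slide:
    - [3, -12, 0]
    - [2, -12, 0]
    - [3, -12, 0]
    - [3, -12, 0]
    - [3, -12, 0]
    - [3, -12, 0]
    - [2, -12, 0]
    - [3, -12, 0]
    - [3, -12, 0]
    - [3, -12, 0]
  turn: [0, 0, 0, 0, 0, 0, 0, 0, 0, 0]
  grip: [1, 1, 1, 1, 1, 1, 1, 1, 1, 1]

```text
clock: 19.18
position: [0.489, -0.1474, 0.3103]
ee_rot: [-0.059, 0.998, 0.0, 0.0]
ft_force: [0.4, -0.2, -7.2]
grip_width: 0.246
```

Request:
arm_command:
  slide:
    - [3, -12, 0]
    - [2, -12, 0]
    - [3, -12, 0]
    - [3, -12, 0]
    - [2, -11, 0]
    - [1, -8, 0]
    - [1, -6, 0]
    - [1, -4, 0]
    - [0, -2, 0]
    - [0, 0, 0]
  turn: [0, 0, 0, 0, 0, 0, 0, 0, 0, 0]
  grip: [1, 1, 1, 1, 1, 1, 1, 1, 1, 1]

```text
clock: 20.02
position: [0.4828, -0.2267, 0.3102]
ee_rot: [-0.059, 0.998, 0.0, -0.0]
ft_force: [-0.5, 0.8, -8.1]
grip_width: 0.248
```

Run:
```python
from h import *
look('s12')
im=cv2.imread("pics/s12.png")[180:400,240:460]
cv2.imwrite("pics/z12.png",np.clip(cv2.resize(im,(590,590),interpolation=cv2.INTER_CUBIC)*1.5,0,255).astype(np.uint8))
o=st();Rm=R.from_quat(o["ee_rot"]).as_matrix(); v=Rm[:2,1];
print(plan([.480+.018*-v[0],-.219-.018*v[1],.312]))
i,_=snap("top","t12")
for t in ("lid","lid_bar","lifter","mat"): print(t,find(t,"top",i))
```

```text
t 20.02 pos [ 0.4828 -0.2267  0.3102] yh 96.8 F [-0.48  0.79 -8.1 ] T [ 0.037 -0.007 -0.004] grip 0.248 j7 [-0.26  0.09  0.66  1.61 -0.06  1.46  2.1 ]
lifter [(0.6, [0.4803, -0.2256, 0.2237])]
lid_bar [(0.9, [0.4807, -0.2086, 0.2287]), (0.38, [0.4996, -0.2303, 0.2303])]
lid [(0.86, [0.4827, -0.2046, 0.1787])]
Fz [-7.4  -7.01 -7.37 -6.91]
(array([  2.1, -10.7,  -1.8]), None, 'yhead', np.float64(96.8), 'tiltdeg', 0.02)
lid [(0.81, [0.4849, -0.2033, 0.1818])]
lid_bar [(0.83, [0.4804, -0.2034, 0.2272])]
lifter [(0.54, [0.486, -0.2245, 0.2276])]
mat []
```

View pics/z12.png

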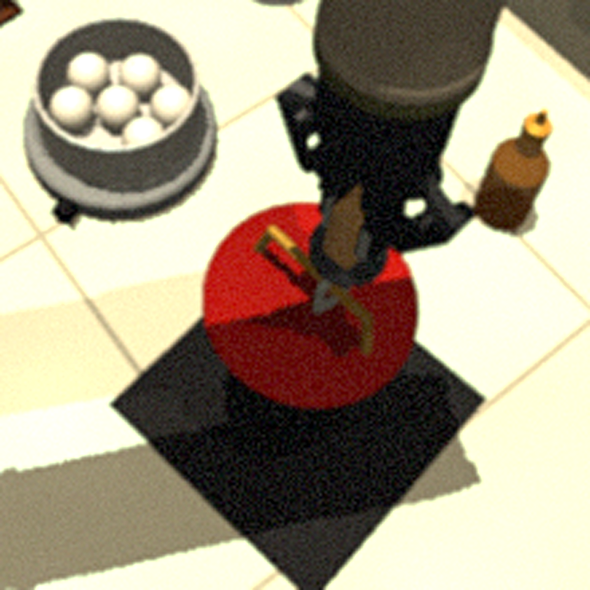

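View pics/t12.png

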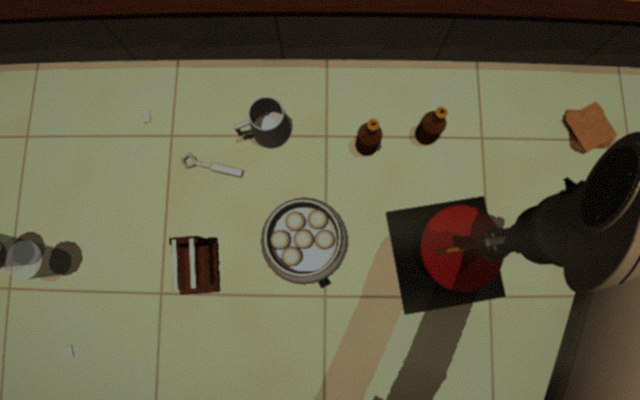

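Request:
arm_command:
  slide:
    - [0, -2, 0]
    - [1, -4, 0]
    - [1, -4, 2]
    - [1, -3, 4]
    - [0, 0, 8]
    - [0, 0, 10]
    - [0, 0, 10]
    - [0, 0, 10]
    - [0, 0, 10]
    - [0, 0, 10]
  turn: [0, 0, 0, 0, 0, 0, 0, 0, 0, 0]
  grip: [1, 1, 1, 1, 1, 1, 1, 1, 1, 1]

```text
clock: 21.3
position: [0.4811, -0.2395, 0.2449]
ee_rot: [-0.059, 0.998, 0.0, -0.0]
ft_force: [-0.5, -0.7, -8.1]
grip_width: 0.25
```

Request:
arm_command:
  slide:
    - [0, 0, 10]
    - [0, 0, 10]
    - [0, 0, 10]
    - [0, 0, 10]
    - [0, 0, 10]
    - [0, 0, 8]
    - [0, 0, 5]
    - [0, 0, 3]
    - [0, 0, 0]
    - [0, 0, 0]
  turn: [0, 0, 0, 0, 0, 0, 0, 0, 0, 0]
  grip: [1, 1, 1, 1, 1, 1, 1, 1, 1, 1]

```text
clock: 22.13
position: [0.4814, -0.24, 0.1805]
ee_rot: [-0.059, 0.998, -0.0, 0.0]
ft_force: [-0.1, 0.6, -6.9]
grip_width: 0.247
```

Run:
```python
from h import *
look('s13')
im=cv2.imread("pics/s13.png")[220:400,270:450]
cv2.imwrite("pics/z13.png",np.clip(cv2.resize(im,(590,590),interpolation=cv2.INTER_CUBIC)*1.5,0,255).astype(np.uint8))
i,_=snap("top","t13")
for t in ("lid","lid_bar","lifter","mat"): print(t,find(t,"top",i))
```

```text
t 22.13 pos [ 0.4814 -0.24    0.1805] yh 96.8 F [-0.06  0.6  -6.91] T [-0.046  0.033  0.001] grip 0.247 j7 [-0.21  0.19  0.67  1.79 -0.13  1.2   2.18]
lifter []
lid_bar [(0.82, [0.4778, -0.2223, 0.1012])]
lid [(0.6, [0.4866, -0.2147, 0.049])]
Fz [-6.85 -7.44 -7.43 -7.28]
lid [(0.66, [0.4842, -0.2166, 0.0501])]
lid_bar [(0.79, [0.4774, -0.2219, 0.1004])]
lifter [(0.72, [0.4849, -0.2378, 0.1008])]
mat [(0.7, [0.7343, -0.0457, 0.0026]), (0.36, [0.7635, 0.1783, 0.0037])]
```

View pics/z13.png

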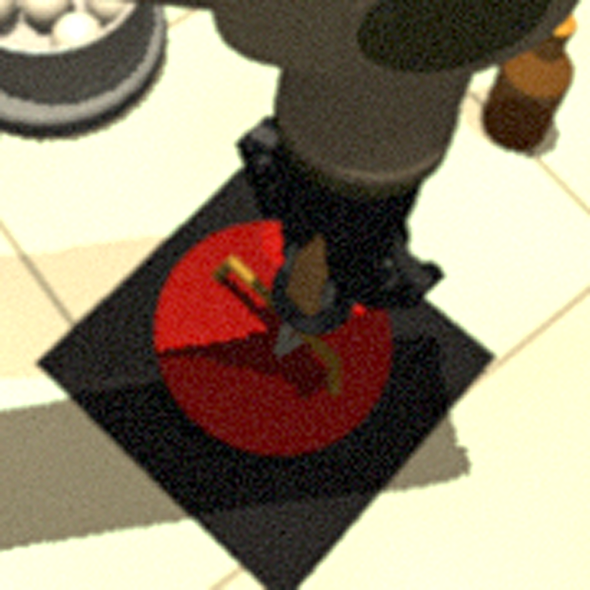

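Request:
arm_command:
  slide:
    - [0, 0, 3]
    - [0, 0, 6]
    - [0, 0, 6]
    - [0, 0, 6]
    - [0, 0, 4]
    - [0, 0, 2]
    - [0, 0, 2]
    - [0, 0, 2]
    - [0, 0, 2]
    - [0, 0, 2]
  turn: [0, 0, 0, 0, 0, 0, 0, 0, 0, 0]
  grip: [1, 1, 1, 1, 1, 1, 1, 1, 1, 1]

```text
clock: 23.42
position: [0.4819, -0.2401, 0.1459]
ee_rot: [-0.059, 0.998, -0.0, 0.001]
ft_force: [0.4, -0.2, -0.9]
grip_width: 0.25
```

Request:
arm_command:
  slide:
    - [0, 0, 2]
    - [0, 0, 2]
    - [0, 0, 0]
    - [0, 0, 0]
  turn: [0, 0, 0, 0]
  grip: [1, 1, 1, 1]

```text
clock: 23.75
position: [0.4813, -0.2399, 0.1413]
ee_rot: [-0.059, 0.998, 0.0, 0.0]
ft_force: [-0.4, 0.0, -1.4]
grip_width: 0.244
```

Run:
```python
from h import *
look('s14')
im=cv2.imread("pics/s14.png")[220:400,270:450]
cv2.imwrite("pics/z14.png",np.clip(cv2.resize(im,(590,590),interpolation=cv2.INTER_CUBIC)*1.5,0,255).astype(np.uint8))
i,_=snap("top","t14")
for t in ("lid","lid_bar","lifter"): print(t,find(t,"top",i))
```

```text
t 23.75 pos [ 0.4813 -0.2399  0.1413] yh 96.8 F [-0.44  0.01 -1.45] T [-0.026 -0.045 -0.02 ] grip 0.244 j7 [-0.2   0.24  0.66  1.84 -0.16  1.12  2.21]
lifter [(0.96, [0.4818, -0.2389, 0.0588])]
lid_bar [(0.79, [0.4823, -0.2204, 0.0631]), (0.59, [0.48, -0.2412, 0.0592])]
lid [(0.56, [0.4808, -0.2191, 0.0155])]
Fz [-2.32 -1.15 -1.98 -2.54]
lid [(0.84, [0.483, -0.2221, 0.0184])]
lid_bar [(0.62, [0.4782, -0.2194, 0.0637])]
lifter [(0.59, [0.4851, -0.2389, 0.0559])]
```

View pics/z14.png

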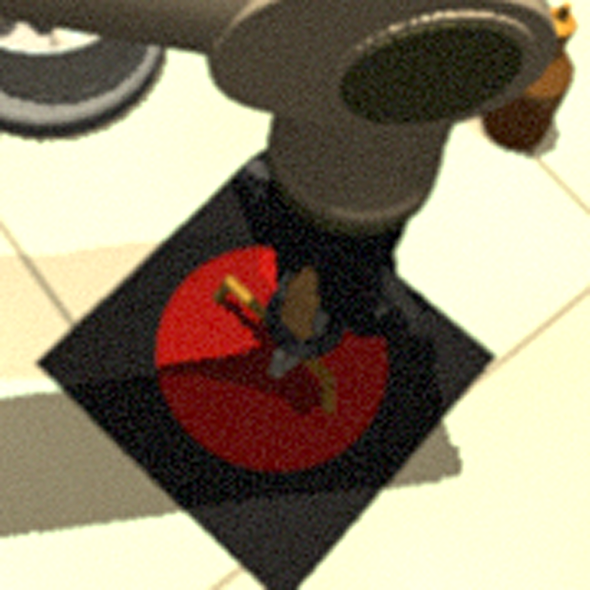

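Request:
arm_command:
  slide:
    - [0, 0, 4]
    - [0, 0, 4]
    - [0, 0, 3]
    - [0, 0, 0]
    - [4, 0, 0]
    - [6, 0, 0]
    - [6, 0, 0]
    - [6, 0, 0]
    - [6, 0, 0]
    - [0, 0, 0]
  turn: [0, 0, 0, 0, 0, 0, 0, 0, 0, 0]
  grip: [1, 1, 1, 1, 1, 1, 1, 1, 1, 1]

```text
clock: 24.98
position: [0.4521, -0.2436, 0.1304]
ee_rot: [-0.058, 0.998, 0.0, 0.0]
ft_force: [-0.4, 0.2, -1.6]
grip_width: 0.248
```

Run:
```python
from h import *
look('s15')
im=cv2.imread("pics/s15.png")[220:400,270:450]
cv2.imwrite("pics/z15.png",np.clip(cv2.resize(im,(590,590),interpolation=cv2.INTER_CUBIC)*1.5,0,255).astype(np.uint8))
```

```text
t 24.98 pos [ 0.4521 -0.2436  0.1304] yh 96.7 F [-0.44  0.24 -1.65] T [-0.036 -0.02  -0.019] grip 0.248 j7 [-0.2   0.19  0.67  1.91 -0.13  1.09  2.21]
lifter [(0.74, [0.4526, -0.2442, 0.0454])]
lid_bar [(0.97, [0.4828, -0.2171, 0.0675])]
lid [(0.95, [0.4807, -0.2202, 0.017])]
Fz [-0.93 -2.3  -0.47 -1.78]
```

View pics/z15.png

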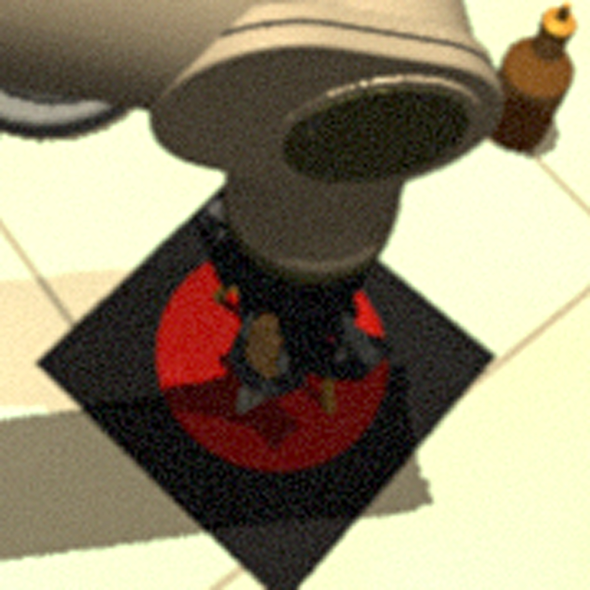

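Request:
arm_command:
  slide:
    - [6, 0, 0]
    - [8, 0, 0]
    - [6, 0, 0]
    - [0, 0, -8]
    - [0, 0, -20]
    - [0, 0, -30]
    - [0, 0, -35]
    - [0, 0, -35]
    - [0, 0, -30]
    - [0, 0, -12]
  turn: [0, 0, 0, 0, 0, 0, 0, 0, 0, 0]
  grip: [1, 1, 1, 1, 1, 1, 1, 1, 1, 1]

```text
clock: 26.02
position: [0.4345, -0.2464, 0.3051]
ee_rot: [-0.059, 0.998, -0.001, 0.003]
ft_force: [0.2, -0.7, -1.1]
grip_width: 0.249
```

Run:
```python
from h import *
where(); print(plan([.441,.3315,.296],95))
i,im=snap("side","s16")
for t in ("lid","lid_bar"): print(t,find(t,"side",i))
```

```text
t 26.02 pos [ 0.4345 -0.2464  0.3051] yh 96.7 F [ 0.24 -0.71 -1.07] T [-0.05  -0.018 -0.032] grip 0.249 j7 [-0.24 -0.01  0.67  1.7   0.01  1.45  2.12]
(array([-74.3, 573.1,   8.6]), np.float64(1.7), 'yhead', np.float64(96.7), 'tiltdeg', 0.34)
lid [(0.68, [0.4799, -0.2211, 0.0155])]
lid_bar [(0.57, [0.4842, -0.2205, 0.0634]), (0.33, [0.4376, 0.3249, 0.0013])]
```

View pics/s16.png

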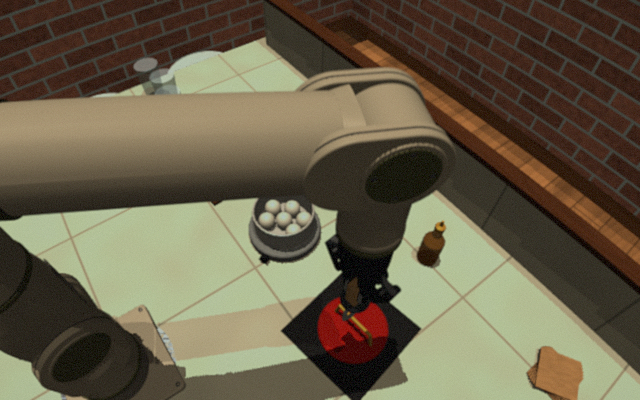

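Request:
arm_command:
  slide:
    - [-2, 14, 0]
    - [-3, 24, 0]
    - [-4, 30, 0]
    - [-4, 30, 0]
    - [-4, 30, 0]
    - [-4, 30, 0]
    - [-4, 30, 0]
    - [-4, 30, 0]
    - [-4, 30, 0]
    - [-4, 30, 0]
  turn: [0, 0, 0, 0, 0, 0, 0, 0, 0, 1.7]
  grip: [1, 1, 1, 1, 1, 1, 1, 1, 1, 1]

```text
clock: 27.0
position: [0.4364, 0.0362, 0.2981]
ee_rot: [-0.045, 0.999, -0.0, -0.002]
ft_force: [0.7, -0.4, -1.1]
grip_width: 0.245
```

Request:
arm_command:
  slide:
    - [-4, 30, 0]
    - [-4, 30, 0]
    - [-4, 30, 0]
    - [-4, 30, 0]
    - [-4, 30, 0]
    - [-4, 30, 0]
    - [-4, 25, 0]
    - [-3, 20, 0]
    - [-2, 15, 0]
    - [0, 0, 0]
  turn: [0, 0, 0, 0, 0, 0, 0, 0, 0, 0]
  grip: [1, 1, 1, 1, 1, 1, 1, 1, 1, 1]

```text
clock: 27.83
position: [0.4478, 0.2796, 0.2979]
ee_rot: [-0.046, 0.999, -0.001, -0.002]
ft_force: [-0.8, -0.4, -1.9]
grip_width: 0.247
```

Run:
```python
from h import *
where(); print(plan([.441,.3315,.296],95))
```

```text
t 27.83 pos [0.4478 0.2796 0.2979] yh 95.3 F [-0.84 -0.43 -1.93] T [ 0.021  0.044 -0.008] grip 0.247 j7 [-0.71  0.09  0.07  1.61 -0.01  1.44  1.02]
(array([ 1.9, 52.3,  1.9]), np.float64(0.3), 'yhead', np.float64(95.3), 'tiltdeg', 0.2)
```

Request:
arm_command:
  slide:
    - [0, 10, 0]
    - [1, 15, 0]
    - [1, 15, 0]
    - [0, 9, 2]
    - [0, 3, 0]
    - [0, 0, 0]
    - [0, 0, 0]
  turn: [0, 0, 0, 0, 0, 0, 0]
  grip: [1, 1, 1, 1, 1, 1, 1]

```text
clock: 28.42
position: [0.4427, 0.3282, 0.2982]
ee_rot: [-0.044, 0.999, -0.0, -0.0]
ft_force: [0.5, -0.4, -1.5]
grip_width: 0.25
```

Run:
```python
from h import *
where(); print(plan([.441,.3315,.139],95))
i,im=snap("wrist","w17"); 
for t in ["lifter_grip","lifter","rack_hang"]: print(t,find(t,"wrist",i))
i2,im2=snap("side","s17")
for t in ["lifter_grip","lifter","rack_hang","rack"]: print(t,find(t,"side",i2))
z=lambda im,y,x,w:cv2.resize(im[y:y+w,x:x+w],(390,390),interpolation=cv2.INTER_CUBIC)
cv2.imwrite("pics/g17.png",np.hstack([z(im2,85,145,150),z(im,100,220,200)]))
```

```text
t 28.42 pos [0.4427 0.3282 0.2982] yh 95.1 F [ 0.47 -0.36 -1.54] T [ 0.049 -0.042  0.013] grip 0.25 j7 [-0.76  0.14  0.04  1.56 -0.01  1.45  0.94]
(array([  1.4,   3.5, 159.2]), np.float64(0.1), 'yhead', np.float64(95.1), 'tiltdeg', 0.02)
lifter_grip [(0.96, [0.4429, 0.3276, 0.3172])]
lifter [(0.86, [0.4449, 0.3323, 0.2163])]
rack_hang [(0.56, [0.4372, 0.3266, 0.1161])]
lifter_grip [(0.73, [0.4435, 0.328, 0.3133])]
lifter [(0.71, [0.4389, 0.327, 0.2152]), (0.42, [0.4804, -0.2196, 0.0166])]
rack_hang [(0.57, [0.4378, 0.3282, 0.1129])]
rack [(0.85, [0.4348, 0.3259, 0.0037])]
```

View pics/g17.png

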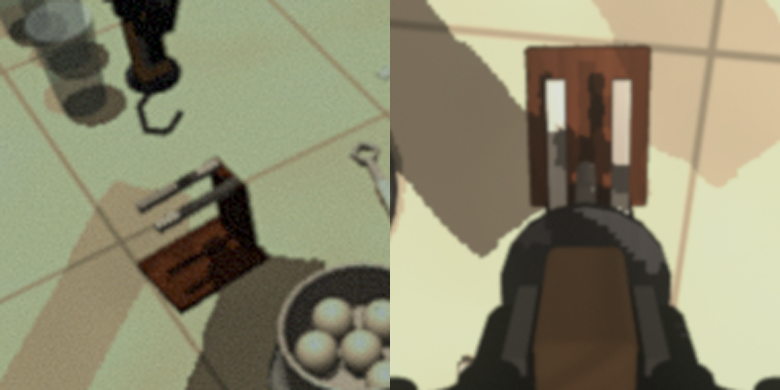

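Request:
arm_command:
  slide:
    - [1, 3, 10]
    - [0, 0, 20]
    - [0, 0, 20]
    - [0, 0, 15]
    - [0, 0, 15]
    - [0, 0, 15]
    - [0, 0, 15]
    - [0, 0, 15]
    - [0, 0, 10]
    - [0, 0, 0]
  turn: [0, 0, 0, 0, 0, 0, 0, 0, 0, 0]
  grip: [1, 1, 1, 1, 1, 1, 1, 1, 1, 1]

```text
clock: 29.7
position: [0.4401, 0.3307, 0.1606]
ee_rot: [-0.044, 0.999, -0.001, -0.002]
ft_force: [0.0, -0.4, -1.8]
grip_width: 0.247
```

Run:
```python
from h import *
where(); print(plan([.441,.3315,.139],95))
i,im=snap("wrist","w18"); i2,im2=snap("side","s18")
z=lambda im,y,x,w:cv2.resize(im[y:y+w,x:x+w],(390,390),interpolation=cv2.INTER_CUBIC)
cv2.imwrite("pics/g18.png",np.hstack([z(im2,105,165,110),z(im,100,220,200)]))
```

```text
t 29.7 pos [0.4401 0.3307 0.1606] yh 95.1 F [ 0.03 -0.43 -1.76] T [-0.021 -0.017  0.024] grip 0.247 j7 [-0.75  0.22  0.03  1.75 -0.01  1.17  0.94]
(array([-1.1,  0.8, 21.6]), np.float64(0.1), 'yhead', np.float64(95.1), 'tiltdeg', 0.22)
```

View pics/g18.png

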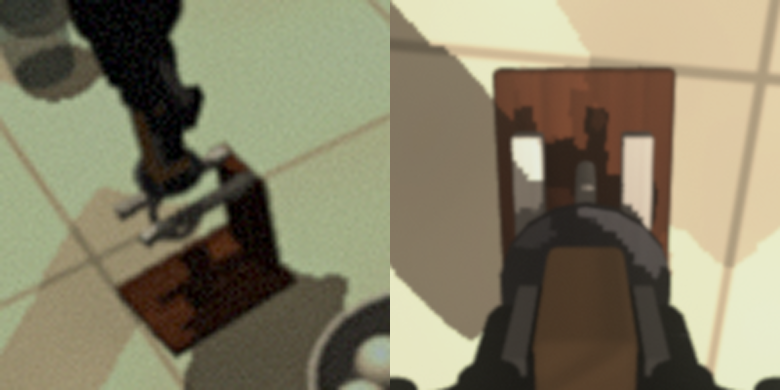

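The hook is between the rails: stem at zoom (585,190), rails at 528 and 638. I'll lower the last 21 mm.

Request:
arm_command:
  slide:
    - [0, 0, 6]
    - [0, 0, 6]
    - [0, 0, 4]
    - [0, 0, 2]
    - [0, 0, 2]
    - [0, 0, 0]
    - [0, 0, 0]
  turn: [0, 0, 0, 0, 0, 0, 0]
  grip: [1, 1, 1, 1, 1, 1, 1]

```text
clock: 30.38
position: [0.4413, 0.3315, 0.1434]
ee_rot: [-0.044, 0.999, 0.0, 0.0]
ft_force: [-0.2, -0.6, -0.9]
grip_width: 0.247
```

Request:
arm_command:
  slide:
    - [0, 0, 1]
    - [0, 0, 0]
    - [0, 0, 0]
  turn: [0, 0, 0]
  grip: [1, 1, 1]

```text
clock: 30.63
position: [0.4413, 0.3314, 0.1424]
ee_rot: [-0.044, 0.999, 0.0, 0.0]
ft_force: [-0.0, 0.9, -1.0]
grip_width: 0.25
```

Request:
arm_command:
  slide:
    - [0, 0, 1]
    - [0, 0, 1]
    - [0, 0, 1]
    - [0, 0, 0]
    - [0, 0, 0]
  turn: [0, 0, 0, 0, 0]
  grip: [1, 1, 1, 1, 1]

```text
clock: 31.05
position: [0.4412, 0.3314, 0.1392]
ee_rot: [-0.044, 0.999, -0.0, -0.0]
ft_force: [0.0, 0.5, -1.0]
grip_width: 0.246
```

Request:
arm_command:
  slide:
    - [0, 0, 1]
    - [0, 0, 0]
    - [0, 0, 0]
  turn: [0, 0, 0]
  grip: [1, 1, 1]

```text
clock: 31.3
position: [0.4414, 0.3316, 0.1389]
ee_rot: [-0.044, 0.999, 0.0, 0.0]
ft_force: [-2.8, -1.1, 5.1]
grip_width: 0.248
```

Contact: 5 N upward, at the same height as at pick-up. I'm releasing with a slow opening and then withdrawing.

Request:
arm_command:
  slide:
    - [0, 0, 0]
    - [0, 0, 0]
    - [0, 0, 0]
    - [0, 0, 0]
    - [0, 0, 0]
    - [0, 0, 0]
    - [0, 0, 0]
    - [0, 0, 0]
  turn: [0, 0, 0, 0, 0, 0, 0, 0]
  grip: [0.7, 0.6, 0.5, 0.3, 0.1, 0, 0, 0]

```text
clock: 31.97
position: [0.4413, 0.3314, 0.1383]
ee_rot: [-0.044, 0.999, 0.0, 0.0]
ft_force: [0.2, 0.1, -0.2]
grip_width: 1.0
```

Run:
```python
from h import *
where()
i,im=snap("wrist","w19"); i2,im2=snap("side","s19")
z=lambda im,y,x,w:cv2.resize(im[y:y+w,x:x+w],(390,390),interpolation=cv2.INTER_CUBIC)
cv2.imwrite("pics/g19.png",np.hstack([z(im2,105,165,110),z(im,100,220,200)]))
```

```text
t 31.97 pos [0.4413 0.3314 0.1383] yh 95.1 F [ 0.18  0.14 -0.23] T [ 0.018 -0.009 -0.043] grip 1.0 j7 [-0.75  0.24  0.03  1.78 -0.01  1.12  0.94]
```

View pics/g19.png

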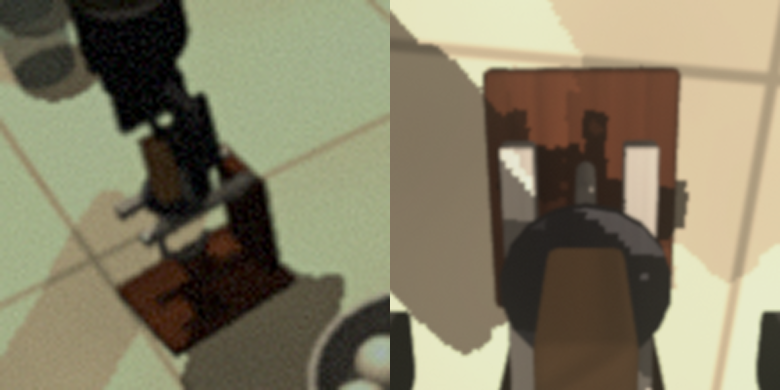

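The lifter stands upright with its guard on the rails and the jaws are well clear of it. I'm withdrawing upward.

Request:
arm_command:
  slide:
    - [0, 0, -8]
    - [0, 0, -15]
    - [0, 0, -25]
    - [0, 0, -30]
    - [0, 0, -30]
    - [0, 0, -30]
    - [0, 0, -10]
    - [0, 0, 0]
    - [0, 0, 0]
  turn: [0, 0, 0, 0, 0, 0, 0, 0, 0]
  grip: [0, 0, 0, 0, 0, 0, 0, 0, 0]

```text
clock: 32.82
position: [0.4413, 0.3315, 0.2866]
ee_rot: [-0.044, 0.999, 0.0, 0.0]
ft_force: [-0.6, 0.5, -0.4]
grip_width: 0.999
```

Run:
```python
from h import *
where()
for c in("side","top","wrist"):
    i,im=snap(c,c+"20")
    for t in ["lid","lifter","lifter_grip","rack_hang","tankard","bottle1","opener"]: print(c,t,find(t,c,i))
```

```text
t 32.82 pos [0.4413 0.3315 0.2866] yh 95.1 F [-0.6   0.51 -0.4 ] T [0.026 0.007 0.055] grip 0.999 j7 [-0.76  0.14  0.04  1.58 -0.01  1.42  0.94]
side lid [(0.58, [0.4795, -0.2204, 0.0151])]
side lifter [(0.65, [0.4393, 0.3317, 0.055])]
side lifter_grip [(0.84, [0.4411, 0.33, 0.1542]), (0.72, [0.4401, 0.3262, 0.1121])]
side rack_hang []
side tankard [(0.88, [0.7683, 0.1758, -0.0028]), (0.5, [0.4453, 0.3297, 0.157])]
side bottle1 [(0.89, [0.7304, -0.0455, 0.0022]), (0.78, [0.7589, -0.19, 0.0026])]
side opener [(0.76, [0.6729, 0.3077, 0.0024]), (0.55, [0.4402, 0.3308, 0.0555])]
top lid [(0.7, [0.4804, -0.2204, 0.0162]), (0.29, [0.4368, 0.3253, -0.0039])]
top lifter [(0.6, [0.4446, 0.3325, 0.0542])]
top lifter_grip [(0.74, [0.4404, 0.3313, 0.1558])]
top rack_hang [(0.8, [0.4409, 0.3257, 0.1169])]
top tankard [(0.84, [0.7669, 0.1783, 0.0035])]
top bottle1 [(0.92, [0.7559, -0.1847, 0.002]), (0.62, [0.7318, -0.0451, -0.0001])]
top opener [(0.62, [0.674, 0.3134, 0.0074])]
wrist lid []
wrist lifter [(0.83, [0.4455, 0.3342, 0.0564])]
wrist lifter_grip [(0.6, [0.4432, 0.3308, 0.1583])]
wrist rack_hang [(0.42, [0.7688, 0.1822, 0.0003])]
wrist tankard [(0.65, [0.7683, 0.1768, 0.0013]), (0.29, [0.4396, 0.3318, 0.0032])]
wrist bottle1 [(0.84, [0.7283, -0.0468, 0.0027])]
wrist opener [(0.83, [0.6774, 0.3117, 0.0015]), (0.65, [0.4429, 0.3299, 0.1557])]
```

View pics/side20.png

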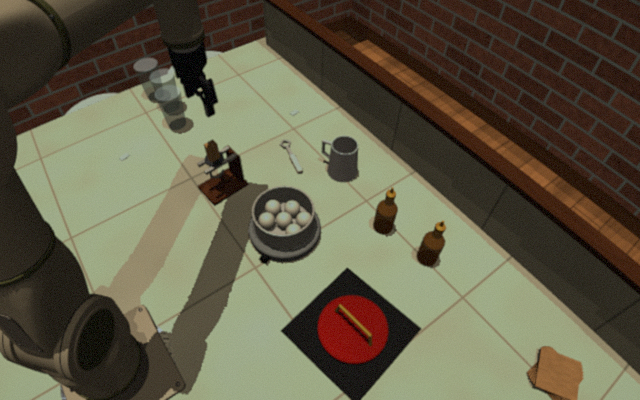

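View pics/top20.png

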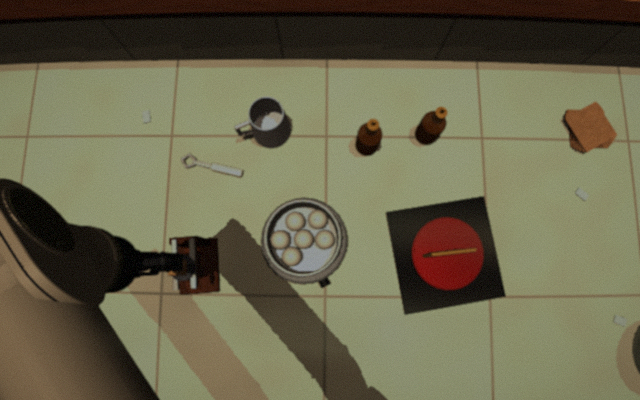

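The lid lies flat in the middle of the mat (top view 447,253). The lifter hangs in the rack (side view 212,158), and the bystanders haven't moved.

```bash
python3 -c "
from workcell import manip
print(manip.hand_in())"
```

```text
the job is handed in; nothing more can be done
None
```

The job is handed in, after 33 s of the 72 s allowed. The lid is on the mat and the lifter is back on its rack. `hand_in` gives no verdict, so what follows is from my own last checks.

- **Trial lifts:** three lifts of about 8–10 mm showed that the lid balances about 18 mm from the middle of the bar, toward the robot's right. Hooked there, the lid hung level in the pictures and the full weight registered (about 5.5 N above the empty lifter).
- **Lid:** carried over level and set down gently. The side and top cameras both put its centre at about (0.480, -0.220), 1–2 mm from the mat's centre. It looked flat in the pictures; I didn't measure its final tilt.
- **Lifter:** upright with its guard on the rails. Its origin reads 54–56 mm above the shelf, and it is about 5 mm from the hanging place. The gripper is open, about 110 mm above the handle's top.
- **Bystanders:** tankard, bottles and opener read within about 5 mm of where they started, which is the networks' own accuracy.
- **Disagreements:** the cameras differed by 2–6 mm, mostly on the lifter and the lid's bar, and the networks gave a few low-score false hits, which I ignored. No check failed.

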